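# Load a ground fossil section into the section scanner

## Task

On the slide-drying plate lie three white glass plates; two carry raised fossils, the third only a paper-thin ground section. With light pressure slide that third one out over the drying plate's open front edge until enough of it overhangs to take it by its two long sides, lift it off, lay it on the scanner's loading tray and slide it in under the hood until it rests fully home against the stop, flat between the guides. The glass is brittle, so press and push gently throughout, and leave the other things where they are.

Things in the scene. Friction and masses are not known exactly. Their poses are not given: they have to be found in the camera images.
- plate_mid (a point): Centre (half-way up) of the white glass plate to be moved: 110 long (its x) x 60 wide (its y) x 3 thick, about 55 g, nothing raised on it (its paper-thin pale section may be touched). Brittle: cracks if forced against the drying plate or the scanner with over 25 N; 4 to 6 N is plenty. Slides easily on both (friction about 0.35); fingertips grip it better.
- warmer_edge (a point): Middle of the open front edge of the slide-drying plate, at the level of its flat black top. x points back over the top (a plate overhangs towards -x), y along the edge, z up. The top floats on rubber mounts: it gives about 0.5 mm under 10 N. The space before the edge is free but for a small knob 30 or more below the top.
- warmer: The slide-drying plate, a white box, cool, fixed: 175 deep (x) x 255 wide x 75 high, on screw feet of 0 to 8; origin under its centre. Three plates lie on it side by side in any order, long sides within 4 degrees of its x, near ends 28 to 48 back from the front edge, about 14 apart. Lips 7 wide, 5 high along back and both sides (inner faces 168 behind the front edge, 120 either side of the middle).
- scanner_seat (a point): Where the plate's centre (half-way up) lies when home with the stop at mid setting. x points into the scanner, z up. In this frame, mm: tray floor at z = -1.5, starting at x = -15; rubber-faced stop at x = 55, but set anywhere from 49 to 61, out of sight: find it by feel. A plate that is home stands out 34 to 46 before the tray. Guides 6 high at y = +-32 from x = 0 inward, 69 apart at x = -15.
- scanner: The section scanner, fixed, on screw feet of 0 to 8; origin on its underside, 56.5 below scanner_seat, same axes. In its frame, mm: tray floor at z = 55; a low hood begins at x = 22, its mouth 11 high over the tray floor, its top 38 over the floor; the housing, 165 high, begins at x = 75.
- roller (a joint): Lift (m) of the scanner's hold-down roller: 12 diameter, across the tray at x = 38 in the frame of scanner_seat, 16 inside the mouth. At 0 it hangs 1.8 over the tray floor; a plate that passes under it lifts it 1.2 against a light spring. Running onto it takes a push of about 1 to 3 N; the stop lies 11 to 23 farther in.
- ammonite_mid (a point): Centre of the white glass plate (same 110 x 60 x 3 size) that carries a round raised fossil, 18 high in all; leave it on the drying plate.
- tooth_mid (a point): Centre of the white glass plate (same 110 x 60 x 3 size) that carries a raised cone-shaped fossil tooth, 26 high in all; leave it on the drying plate.
- tweezers: Steel tweezers, 125 long, 8 high, lying on the bench near the robot; leave alone.
- brush: Brush, 170 long, lying on the bench near the robot; leave alone.
- pan: Dark metal pan, 240 x 170 x 45, with bits of stone, on the left of the bench; leave alone.
- resin: Amber bottle, 48 diameter, 100 high, on the right of the bench; leave alone.
- jar: Clear jar with white cap, 60 diameter, 65 high, on the right of the bench; leave alone.
- home_switch (a joint): Plunger (m) of the scanner's home switch, in the middle of the stop: 0 when free, it stands out 3 mm before the stop's face and is pressed in by the arriving plate (0.3 N); 0.003 when the plate touches the stop, a little more while it is pushed (the stop gives 1.5 mm under 10 N). A value above 0.0015 after release means fully home.
There are look-alikes about, which are no part of the job. Of the things like the part that bears plate_mid, leave any that is orange or turquoise; of the rest the smaller one is meant.

How it is judged:
On the way, in this order (a step that is already met when the one before it is completed fails the run):
1. the plate has been slid out so that at least 28 mm of it overhangs the front edge, while it still lies flat on the drying plate (x of plate_mid in the frame of warmer_edge between -0.003 and 0.027 m and z of plate_mid in the frame of warmer_edge between -0.001 and 0.004 m and angle between plate_mid's own z axis and vertical below 0.05 rad), for 0.1 s.
2. the plate is held by the fingers and lifted clear of the drying plate (contact force between the fingers and plate above 2 N and contact force between plate and warmer below 0.01 N and z of plate_mid in the frame of warmer_edge above 0.008 m), for 0.1 s.
At the end, for the whole second after the job is handed in: the glass plate lies still and flat in the scanner between the guides, released, its inner end against the stop to within 1.5 mm (home switch pressed by more than 1.5 mm of its 3) (value of joint home_switch above 0.0015 m and x of plate_mid in the frame of scanner_seat between -0.009 and 0.009 m and y of plate_mid in the frame of scanner_seat between -0.004 and 0.004 m and z of plate_mid in the frame of scanner_seat between -0.002 and 0.002 m and angle between the x axis of plate_mid and the x axis of scanner_seat, either way round below 0.08 rad and angle between plate_mid's own z axis and vertical below 0.03 rad and linear speed of plate below 0.01 m/s); the robot touches nothing.
It fails at once if the glass is pressed against the drying plate with more than 25 N (contact force between plate and warmer above 25 N).
It fails at once if the glass is forced against the scanner with more than 25 N (contact force between plate and scanner above 25 N).
It fails at once if the glass plate falls off onto the bench (height (world z) of plate_mid below 0.045 m).
It fails at once if one of the two fossil plates is shifted by more than 8 mm (distance of any of ammonite_mid, tooth_mid from where it was at the start of the episode above 0.008 m).
It fails at once if another thing on the bench is shifted by more than 15 mm (distance of any of tweezers, brush, pan, resin, jar from where it was at the start of the episode above 0.015 m).
It also fails if it takes over 64 s, if anything falls off the work surface, if the arm or the gripper's body presses on something with over 40 N, if the wrist force passes 120 N, or if a joint passes its speed limit or range.

## Robot

A 7-joint arm with a two-finger parallel gripper is mounted at the origin on the work surface. World frame = base frame: x ahead of the robot, y to its left, z up, the work surface at z = 0. Lengths are in m, angles in rad, forces in N, time in s.
With the tool pointing down it reaches from about 0.425 to 0.95 m from the base axis. Payload 4.7 kg.
Tool frame: the origin (TCP) lies on the centre line of the jaws, within the pads' length; the fingertips stand 8 mm ahead of it and the grasp point (between the pads) lies 11 mm behind it; z points along the fingers, y is the direction in which the jaws open and shut (so a half turn about z gives the same grasp; the last joint's range is limited). The gripper opens to 85 mm and grips with 20 to 120 N. Pads are 22 mm wide; open, the fingers measure 114 mm over their backs; the gripper's body (76 mm by 85 mm) begins 54 mm behind the grasp point. The pads swing forward as they close: fully open they stand 13 mm farther back than shut.
Start: joints at [1.171, 0.469, -0.049, 1.532, 0.024, 1.141, -0.082], TCP at [0.245, -0.629, 0.239] pointing down, gripper open.
Joint ranges: [-2.59, 2.59], [-0.33, 1.99], [-1.39, 1.29], [0.1, 2.45], [-1.04, 4.18], [0.21, 1.99], [-2.66, 2.66]. Speed limits (rad/s): [2.57, 2.57, 3.14, 3.14, 3.14, 3.14, 3.14].

## Interface

Orientations are given as a 3x3 rotation matrix whose columns are the frame's x, y, z axes.
In Python, from plant import movep, move_straight, movej, ungrasp, grab, wait, ik, read_camera, camera_model, Unreachable, sign_off, read_time, read_joint_positions, read_joint_vel, read_tau, read_eef_pos, read_tool_rot, read_wrist_force, read_moment, read_grip_width gives the robot as it stands. Calls block until the motion is done:
- movep(position, orientation): joint-space move of the TCP to a pose.
- move_straight(position, feed=0.15, ori=None, max_force=None): straight line of the TCP; ori=None keeps the orientation; feed is the mean speed in m/s. With max_force (N) it stops when the force on the tool has changed by that much, and returns True; else False.
- movej(angles): joint-space move.
- ungrasp() and grab(): open the fingers fully, or close them until they stop; the grip force is fixed at half the most.
- wait(seconds).
- ik(position, orientation): joint angles nearest the present ones, or None.
- read_camera(name): name is "scene" or "top" or "wrist"; returns (picture, depth): 420x560x3 uint8, red, green, blue; 420x560 float32, m along the optical axis (not along the pixel's ray), 0 where there is no reading.
- camera_model(name): a dict with "fx", "fy", "cx", "cy" (pixels), "R" (3x3) and "t" (3): a world point X has camera coordinates R X + t; the wrist camera has in their place "mount" (4x4, takes a point from camera to tool coordinates, whose origin is the TCP and whose axes are the flange's). Camera axes: x right, y down, z forward; pixel columns grow to the right and rows downward; lengths in m; the calibration is good to about 2 mm. A picture is of the moment at which its call begins: read the wrist's pose just before it. camera_model takes no time and is no camera call.
A pose or a line that the arm cannot do raises Unreachable and nothing moves.
- sign_off(): hands the job in, once; it reports no verdict.
Readings, each from a call of its own:
- read_time(): time.
- read_joint_positions(): joint angles.
- read_joint_vel(): joint speeds.
- read_tau(): joint torques, N m.
- read_eef_pos(): TCP position.
- read_tool_rot(): TCP orientation.
- read_wrist_force(): force on the tool from outside, world axes, zero at the start.
- read_moment(): the same for the moment, N m.
- read_grip_width(): finger opening in m.
Only numpy, scipy, OpenCV 4.12 (cv2) and the standard library are available. Lean on these libraries where they do the work, as an engineer would, in place of code of your own. Each camera call takes 0.05 s, during which the arm holds its last target. There are 200 camera calls.

## Working session

There is one attempt and no reset: what is moved stays moved. The work goes in short steps, each a Python script; the robot and the scene stay as the last script left them, time stands still between calls to the robot, and variables do not carry over. Pictures are saved under pics/ and viewed, about 8 in all and at most 12, crops included, and the job is handed in when it is done.

```bash
ls; mkdir -p pics
python3 - <<'E'
from plant import *
import cv2,numpy as np
for n in ["scene","top"]:
    p,d=read_camera(n); cv2.imwrite(f"pics/{n}0.png",p[:,:,::-1]); np.savez(f"pics/{n}0.npz",p=p,d=d)
    m=camera_model(n); print(n,m); print((d>0).mean())
print(camera_model("wrist"),read_time(),read_tool_rot())
a=cv2.imread("pics/scene0.png");b=cv2.imread("pics/top0.png")
E
```

```text
pics
scene {'fx': 401.11469124754495, 'fy': 401.11469124754495, 'cx': 280.09102713578454, 'cy': 204.76588000618003, 'R': array([[-0.80110294,  0.59831295,  0.01599026],
       [ 0.39728635,  0.55154327, -0.73346   ],
       [-0.44765794, -0.58122426, -0.67954451]]), 't': array([ 0.37403719, -0.13235241,  1.59209418])}
0.995922619047619
top {'fx': 464.1702171157479, 'fy': 464.1702171157479, 'cx': 274.4797212869704, 'cy': 208.58857768191163, 'R': array([[-0.00709308, -0.99968549,  0.02405436],
       [-0.98599458,  0.00298359, -0.16675067],
       [ 0.16662646, -0.02490025, -0.98570564]]), 't': array([1.26768281e-03, 4.71172013e-01, 1.30380544e+00])}
0.9961394557823129
{'fx': 318.93238271003787, 'fy': 318.93238271003787, 'cx': 284.2184355176718, 'cy': 206.47402835952334, 'mount': array([[-6.27506590e-04, -9.48969770e-01, -3.15366424e-01,
         8.15271080e-02],
       [ 9.99999303e-01, -9.10878596e-04,  7.51158275e-04,
        -9.29958238e-04],
       [-1.00008702e-03, -3.15365733e-01,  9.48969680e-01,
        -1.35198877e-01],
       [ 0.00000000e+00,  0.00000000e+00,  0.00000000e+00,
         1.00000000e+00]])} 0.1 [[ 9.32024249e-01  3.62395224e-01 -7.08193484e-04]
 [ 3.62395908e-01 -9.32022848e-01  1.61750537e-03]
 [-7.38762865e-05 -1.76420065e-03 -9.99998441e-01]]
```

View pics/top0.png

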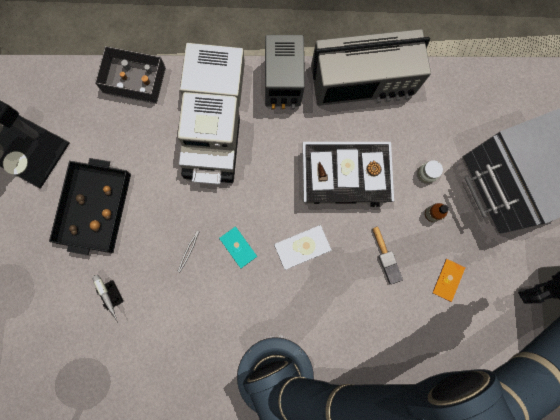

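View pics/scene0.png

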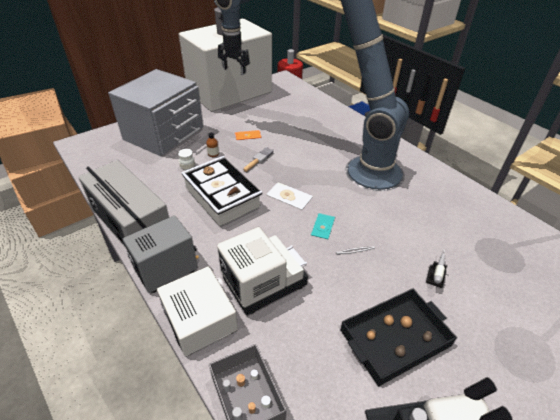

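The top view shows:
- The dryer, with its open front towards the robot, and three plates on it: tooth (322,170), pale flat section (347,168) and ammonite (374,170).
- Look-alikes lying on the bench: turquoise (238,247), orange (450,280) and a larger white plate (303,247).

The plate meant is most likely (347,168): it is white, smaller, flat and on the dryer. I'll confirm this up close with the wrist camera.

```bash
cat > h.py <<'E'
from plant import *
import numpy as np, cv2
def rot(yaw):  # tool down, tool x at yaw
    c,s=np.cos(yaw),np.sin(yaw); return np.array([[c,s,0],[s,-c,0],[0,0,-1.]])
def cam(name):
    p0,R0=read_eef_pos(),np.array(read_tool_rot())
    p,d=read_camera(name); m=camera_model(name)
    if name=="wrist":
        M=np.array(m["mount"]); Rc=R0@M[:3,:3]; c=R0@M[:3,3]+p0
    else: Rc=np.array(m["R"]).T; c=-Rc@np.array(m["t"])
    return dict(p=p,d=d,R=Rc,c=c,K=np.array([m["fx"],m["fy"],m["cx"],m["cy"]]))
def ray(v,uv):
    uv=np.atleast_2d(uv).astype(float);K=v["K"]
    return np.c_[(uv[:,0]-K[2])/K[0],(uv[:,1]-K[3])/K[1],np.ones(len(uv))]@v["R"].T
def onz(v,uv,z):
    r=ray(v,uv); return v["c"]+r*((z-v["c"][2])/r[:,2])[:,None]
def pts(v,uv):
    uv=np.atleast_2d(uv).astype(int); return v["c"]+ray(v,uv)*v["d"][uv[:,1],uv[:,0]][:,None]
def save(v,n):
    cv2.imwrite(f"pics/{n}.png",v["p"][:,:,::-1]); np.savez(f"pics/{n}.npz",**v)
E
python3 - <<'E'
from h import *
v=cam("top"); save(v,"top1")
uv=[(347,168),(322,190),(347,199),(308,199),(388,199),(207,177),(207,160),(206,122),(200,165),(206,188),(230,165)]
print(np.round(pts(v,uv),4))
print("rough")
for P in [(0.62,-0.16,0.30),(0.60,0.17,0.32)]:
    print(ik(P,rot(0)))
E
```

```text
[[ 0.5806 -0.2078  0.0829]
 [ 0.5161 -0.1343  0.086 ]
 [ 0.4914 -0.2055  0.079 ]
 [ 0.492  -0.0951  0.0772]
 [ 0.4915 -0.3228  0.077 ]
 [ 0.5597  0.1923  0.0626]
 [ 0.6012  0.1892  0.0943]
 [ 0.6848  0.1842  0.1715]
 [ 0.5856  0.208   0.0985]
 [ 0.5411  0.2025 -0.0008]
 [ 0.5859  0.1243  0.097 ]]
rough
[ 0.37635167  0.38314465 -0.26169043  1.53329432  0.10248873  1.2386396
 -1.47145371]
[ 0.25818009  0.45478937 -0.86287729  1.5212777   0.35100599  1.32758363
 -2.21015429]
```

Run:
```python
from h import *
for P in [(0.56,-0.2,0.30),(0.46,-0.2,0.08),(0.53,-0.2,0.08),(0.6,-0.2,0.08),(0.52,0.19,0.32),(0.45,0.19,0.06),(0.53,0.19,0.06)]:
    for y in (0,np.pi):
        q=ik(P,rot(y)); print(P,round(y,1),None if q is None else np.round(q,2))
movep((0.50,-0.2,0.32),rot(0)); v=cam("wrist"); save(v,"w1"); print(read_time(),(v["d"]>0).mean())
p=v["p"]
```

```text
(0.56, -0.2, 0.3) 0 [ 0.45  0.3  -0.23  1.64  0.07  1.2  -1.37]
(0.56, -0.2, 0.3) 3.1 [ 0.84  0.39 -0.76  1.62  0.28  1.25  1.6 ]
(0.46, -0.2, 0.08) 0 [ 0.48  0.41 -0.19  2.08  0.12  0.67 -1.36]
(0.46, -0.2, 0.08) 3.1 [ 0.87  0.49 -0.69  2.06  0.46  0.75  1.47]
(0.53, -0.2, 0.08) 0 [ 0.42  0.49 -0.18  1.93  0.13  0.73 -1.4 ]
(0.53, -0.2, 0.08) 3.1 [ 0.79  0.58 -0.67  1.91  0.48  0.82  1.43]
(0.6, -0.2, 0.08) 0 [ 0.37  0.57 -0.16  1.77  0.12  0.81 -1.42]
(0.6, -0.2, 0.08) 3.1 [ 0.72  0.67 -0.67  1.75  0.51  0.91  1.4 ]
(0.52, 0.19, 0.32) 0 [ 0.33  0.35 -0.97  1.68  0.3   1.27 -2.27]
(0.52, 0.19, 0.32) 3.1 [ 0.43  0.41 -1.14  1.67  0.39  1.31  0.79]
(0.45, 0.19, 0.06) 0 [ 0.01  0.49 -0.62  2.1   0.45  0.68 -2.48]
(0.45, 0.19, 0.06) 3.1 [ 0.37  0.74 -1.15  2.08  0.88  0.93  0.28]
(0.53, 0.19, 0.06) 0 [-0.04  0.56 -0.5   1.93  0.39  0.74 -2.34]
(0.53, 0.19, 0.06) 3.1 [ 0.2   0.67 -0.84  1.92  0.66  0.85  0.58]
2.0333 0.9959438775510204
```

View pics/w1.png

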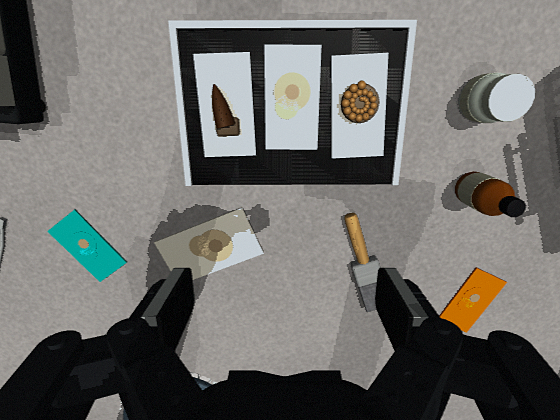

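The wrist view confirms the target. The tooth is at (226,108), the flat pale section at (292,97) and the ammonite at (360,102), all on the black dryer top with its open edge near row 184. The plates at (87,243), (210,245) and (475,300) are turquoise, larger white and orange, and they lie on the bench. The target is (292,97). Next I'll measure it and take a wrist view of the scanner.

```bash
cat > meas.py <<'E'
from h import *
def white_plates(v,zt,roi):
    """rects of plates (white regions inside the dryer) on plane zt; centre, yaw, size"""
    x0,y0,x1,y1=roi; hsv=cv2.cvtColor(v["p"],cv2.COLOR_RGB2HSV)
    m=np.zeros(hsv.shape[:2],np.uint8); m[y0:y1,x0:x1]=(hsv[y0:y1,x0:x1,2]>110)*255
    out=[]
    for c in cv2.findContours(m,cv2.RETR_EXTERNAL,cv2.CHAIN_APPROX_NONE)[0]:
        if cv2.contourArea(c)<1500: continue
        P=onz(v,c[:,0,:],zt)[:,:2]; r=cv2.minAreaRect((P*1000).astype(np.float32))
        (cx,cy),(w,h),a=r; a=np.radians(a if w>h else a+90); a=(a+np.pi/2)%np.pi-np.pi/2
        out.append((cx,cy,max(w,h),min(w,h),np.degrees(a),c))
    return out
E
python3 - <<'E'
from meas import *
f=np.load("pics/w1.npz"); v={k:f[k] for k in f}
# depth: plate tops, dryer top, bench
for n,(a,b,c,d) in dict(plate=(270,120,310,145),blackfront=(190,165,395,178),tooth=(200,60,215,150),amm=(340,130,375,150),bench=(300,200,330,230)).items():
    g=np.array([(x,y) for x in range(a,c,3) for y in range(b,d,3)]); P=pts(v,g); print(n,np.median(P[:,2]),P[:,2].std())
# front edge: per column depth jump/brightness
g=cv2.cvtColor(v["p"],cv2.COLOR_RGB2GRAY).astype(int)
cols=range(200,392,8); E=[]
for u in cols:
    col=v["d"][170:200,u]; E.append((u,170+np.argmax(np.abs(np.diff(col)))+.5+.0))
zt=np.median(pts(v,[(x,y) for x in range(190,395,3) for y in range(165,178,3)])[:,2])
E=np.array(E); P=onz(v,E,zt); print(np.round(P[::4],4)); k=np.polyfit(P[:,1],P[:,0],1); print("edge fit",k,"yaw deg",-np.degrees(np.arctan(k[0])), P[:,0].std())
for r in white_plates(v,zt+.003,(182,35,400,182)): print(np.round(r[:5],2))
# side lips inner faces at row 120
print(g[120,165:200],g[120,385:425])
movep((0.45,0.19,0.32),rot(0)); v=cam("wrist"); save(v,"w2"); print(read_time())
E
```

```text
plate 0.08209517124250812 0.0006918793808219891
blackfront 0.07902228656396043 0.02023199239344996
tooth 0.08205996865323187 0.003086791960032344
amm 0.0820321659902124 0.0007887872445034903
bench 0.0002670611078799956 0.0452474845721865
[[ 0.4843 -0.0982  0.079 ]
 [ 0.4842 -0.137   0.079 ]
 [ 0.4841 -0.1759  0.079 ]
 [ 0.484  -0.2147  0.079 ]
 [ 0.4839 -0.2536  0.079 ]
 [ 0.485  -0.2924  0.079 ]]
edge fit [-0.00401467  0.48327648] yaw deg 0.2300225397613985 0.0011964406848614592
[ 573.02 -283.48  110.21   60.8     2.76]
[ 574.64 -135.21  110.02   60.75    1.76]
[ 5.8224e+02 -2.0901e+02  1.1014e+02  6.0800e+01 -4.2000e-01]
[150 147 154 158 152 156 161 161 155 148 146 148 153 169 209 204 204 202
 213 199  85  24  22  19  23  21  25  23  16  22  24  16  10  10   0] [ 36  14  21  22  24  25  23  18  22  24  23  18  17  61 136 216 206 203
 204 203 181 143 148 149 153 156 148 146 148 146 146 148 150 154 157 147
 149 150 150 144]
3.5417
```

View pics/w2.png

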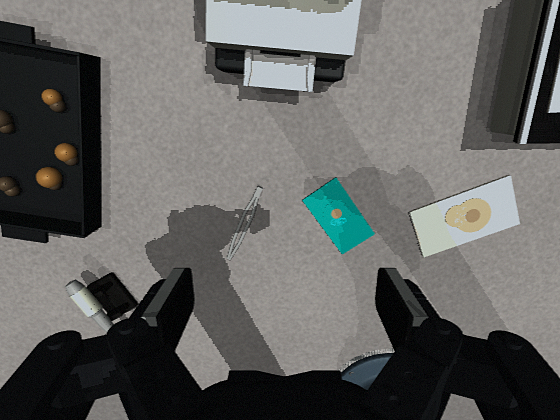

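The scanner view shows the white tray at (280,72) and the hood edge near row 48. The tray is too close to the image border, so I'll take one nearer view.

Run:
```python
from meas import *
movep((0.52,0.19,0.26),rot(0)); v=cam("wrist"); save(v,"w3"); print(read_time())
cv2.imwrite("pics/w3c.png",cv2.resize(v["p"][0:200,180:400,::-1],None,fx=3,fy=3,interpolation=cv2.INTER_NEAREST))
```

```text
4.05
```

View pics/w3c.png

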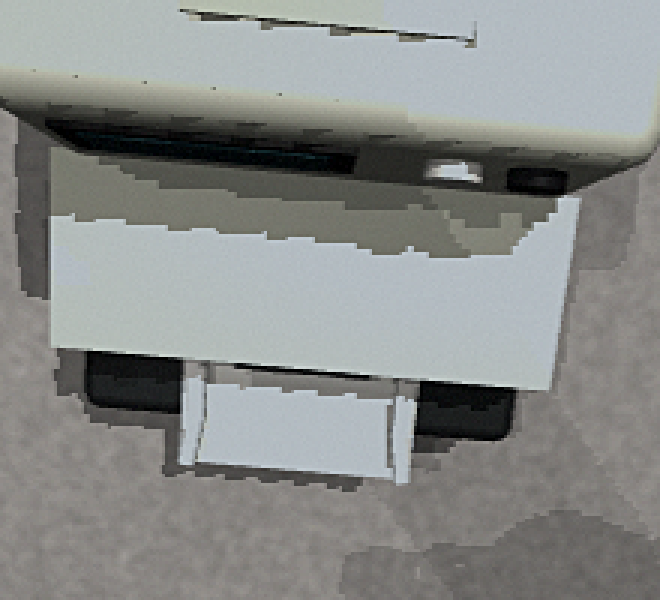

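The scanner's yaw is about 5°, measured from the hood edge (50,347)→(550,390) in the crop. The tray front edge runs (195,463)→(390,479), with white guides on either side. I'll fit these from the depth image.

Run:
```python
from meas import *
f=np.load("pics/w3.npz"); v={k:f[k] for k in f}
g=np.array([(x,y) for y in range(100,170) for x in range(185,380)]); P=pts(v,g)
def med(a,b,c,d): return np.median(pts(v,[(x,y) for x in range(a,c) for y in range(b,d)])[:,2])
zf=med(180+215//3,133,180+370//3,150); zh=med(210,90,330,108); print("floor",zf,"hood",zh,"tray guides",med(241,128,245,152),med(312,135,316,158))
Z=P[:,2].reshape(70,195)
# hood front edge: last row with z near hood, per column
def line(Q): k=np.polyfit(Q[:,1],Q[:,0],1); r=Q[:,0]-np.polyval(k,Q[:,1]); ok=abs(r)<.0015; k=np.polyfit(Q[ok,1],Q[ok,0],1); return k,np.degrees(np.arctan(-k[0])),r[ok].std(),ok.sum()
E=[]
for i in range(15,175):
    r=np.where(Z[:,i]>zh-.004)[0]
    if len(r): E.append((185+i,100+r.max()+.5))
H=onz(v,E,zh); kh=line(H); print("hood edge",kh)
E=[]
for i in range(62,124):
    r=np.where(abs(Z[:,i]-zf)<.003)[0]
    if len(r): E.append((185+i,100+r.max()+.5))
T=onz(v,E,zf); kt=line(T); print("tray edge",kt)
yaw=np.radians(kh[1]); R=np.array([[np.cos(yaw),-np.sin(yaw)],[np.sin(yaw),np.cos(yaw)]])
# rotated coordinates of points
Q=P[:,:2]@R; 
for n,lo,hi in (("guide",.0035,.009),("floor",-.002,.002)):
    m=(abs(P[:,2]-zf-(lo+hi)/2)<(hi-lo)/2)
    print(n,m.sum(),np.round([Q[m,0].min(),Q[m,0].max(),Q[m,1].min(),Q[m,1].max()],4))
    for x in np.arange(Q[m,0].min()+.002,Q[m,0].max(),.004):
        s=m&(abs(Q[:,0]-x)<.001)
        if s.sum()<2: continue
        y=np.sort(Q[s,1]); gap=np.argmax(np.diff(y)); print(round(x,4),s.sum(),np.round([y[0],y[gap],y[gap+1],y[-1]],4))
hu=np.where(Z[5]>zh-.004)[0]; hq=pts(v,[(185+hu.min(),105),(185+hu.max(),105)])[:,:2]@R; print("hood sides y'",hq)
```

```text
floor 0.0600347833472786 hood 0.0981239025744754 tray guides 0.06564627740339607 0.06588427909228892
hood edge (array([0.05965777, 0.5660898 ]), np.float64(-3.414092031695448), np.float64(0.00046245463419952726), np.int64(2))
tray edge (array([0.08768845, 0.52830151]), np.float64(-5.011360027683972), np.float64(0.00032825530101873246), np.int64(62))
guide 404 [0.5321 0.5683 0.189  0.2676]
0.5341 14 [0.1899 0.1943 0.2633 0.2674]
0.5381 22 [0.1904 0.1947 0.2625 0.2676]
0.5421 21 [0.1907 0.195  0.2616 0.2664]
0.5461 21 [0.1911 0.1953 0.2607 0.2656]
0.5501 23 [0.1902 0.1957 0.2607 0.2655]
0.5541 26 [0.1899 0.1959 0.2598 0.2658]
0.5581 26 [0.1901 0.1952 0.2598 0.2656]
0.5621 24 [0.1905 0.1956 0.2598 0.2648]
0.5661 24 [0.1899 0.1949 0.2598 0.265 ]
floor 2230 [0.5319 0.569  0.1578 0.2961]
0.5339 110 [0.1886 0.1886 0.1947 0.2631]
0.5379 130 [0.1888 0.2621 0.2683 0.2683]
0.5419 128 [0.1892 0.1893 0.1954 0.2683]
0.5459 123 [0.1885 0.1894 0.1957 0.2672]
0.5499 124 [0.1626 0.1626 0.1888 0.2674]
0.5539 134 [0.1661 0.1662 0.1808 0.2924]
0.5579 137 [0.1657 0.1657 0.1781 0.2944]
0.5619 153 [0.1578 0.2676 0.277  0.2952]
0.5659 83 [0.1882 0.282  0.2913 0.2932]
hood sides y' [[0.58068877 0.30140452]
 [0.58912419 0.15238229]]
```

Run:
```python
from meas import *
f=np.load("pics/w3.npz"); v={k:f[k] for k in f}
zf,zh=.0600,.0981
def fit(Q):
    Q=(Q[:,:2]*1000).astype(np.float32)
    for _ in range(3):
        a=cv2.fitLine(Q,cv2.DIST_HUBER,0,.01,.01).ravel(); n=np.array([-a[1],a[0]]); r=(Q-a[2:])@n; Q=Q[abs(r)<max(1.2,1.5*np.median(abs(r)))]
    n*=np.sign(n[0]); return a[2:],np.degrees(np.arctan2(n[1],n[0])),len(Q),r.std()
E=[]
for u in range(205,358):
    z=pts(v,[(u,y) for y in range(95,140)])[:,2]; d=np.where(z<zh-.006)[0]
    if len(d): E.append((u,95+d[0]-.5))
print("hood",fit(onz(v,E,zh)))
yaw=np.radians(-5.0); R=np.array([[np.cos(yaw),-np.sin(yaw)],[np.sin(yaw),np.cos(yaw)]])
g=np.array([(x,y) for y in range(118,170) for x in range(235,325)]); P=pts(v,g); Q=P[:,:2]@R
m=abs(P[:,2]-zf-.006)<.0025
for x in np.arange(.526,.57,.004):
    s=m&(abs(Q[:,0]-x)<.0015)
    if s.sum()<2: continue
    y=np.sort(Q[s,1]); k=np.argmax(np.diff(y)); print(round(x,4),s.sum(),np.round([y[0],y[k],y[k+1],y[-1]],4),"mid",round((y[k]+y[k+1])/2,4))
E=[]
for u in range(247,309):
    z=pts(v,[(u,y) for y in range(135,165)])[:,2]; d=np.where(z<zf-.006)[0]
    if len(d): E.append((u,135+d[0]-.5))
T=onz(v,E,zf); print("tray",fit(T),"x'",np.median((T[:,:2]@R)[:,0]))
```

```text
hood (array([582.201, 192.378], dtype=float32), np.float32(-5.133711), 153, np.float32(0.25171497))
0.526 12 [0.2037 0.2078 0.278  0.2821] mid 0.2429
0.53 32 [0.2049 0.2092 0.2773 0.2824] mid 0.2433
0.534 31 [0.2054 0.2096 0.2765 0.2814] mid 0.2431
0.538 31 [0.2057 0.2102 0.2757 0.2807] mid 0.2429
0.542 33 [0.2053 0.2106 0.2756 0.2807] mid 0.2431
0.546 37 [0.2056 0.211  0.2751 0.2811] mid 0.243
0.55 41 [0.2051 0.2112 0.2752 0.281 ] mid 0.2432
0.554 37 [0.2058 0.2108 0.2751 0.2812] mid 0.243
0.558 39 [0.2052 0.2112 0.2754 0.2805] mid 0.2433
0.562 11 [0.2066 0.2105 0.2756 0.2805] mid 0.243
tray (array([545.53046, 196.74077], dtype=float32), np.float32(-5.0831265), 62, np.float32(0.3052956)) x' 0.5263191072148741
```

Scanner seat ≈ (0.5604, 0.1950, 0.0615), yaw −5.1°. The hood edge and tray edge agree, at 37 mm apart. The target plate's centre is (0.5822, −0.2090), yaw −0.4°, and the dryer edge is at x≈0.484. Now I'll shut the gripper and press down lightly.

Run:
```python
from h import *
yaw=np.radians(-.3)
movep((0.60,-0.209,0.16),rot(yaw)); grab(); print(read_time(),read_grip_width())
move_straight((0.60,-0.209,0.108),feed=.08); wait(.2); print(read_wrist_force())
s=move_straight((0.60,-0.209,0.084),feed=.006,max_force=3)
print(s,read_eef_pos(),read_wrist_force()); wait(.3); print(read_eef_pos(),read_wrist_force(),read_time())
```

```text
6.3667 -5.556340301197198e-05
[ 0.51937219 -0.61027453 -0.070969  ]
True [ 0.59999467 -0.20903034  0.08950916] [-0.85482566 -0.49855672  3.73617891]
[ 0.59999379 -0.2090252   0.089442  ] [ 0.05175649 -0.148754    5.31093938] 10.3917
```

Run:
```python
from h import *
x,z=0.600,read_eef_pos()[2]
z=0.08944
for i in range(5):
    x-=.0176
    s=move_straight((x,-0.209,z),feed=.03,max_force=12)
    f=read_wrist_force(); print(s,np.round(read_eef_pos(),5),np.round(f,2),round(read_time(),2))
    if s: break
    if f[2]<4: z-=.0001
    if f[2]>7: z+=.0001
v=cam("wrist"); save(v,"w4")
```

```text
False [ 0.58167 -0.20908  0.08942] [-0.45 -0.29  6.41] 11.11
False [ 0.56407 -0.20911  0.08941] [-0.94  1.26  5.19] 11.84
False [ 0.54643 -0.20906  0.08938] [-0.45  0.51  6.78] 12.57
False [ 0.52881 -0.20909  0.08939] [ 0.1  -0.29  6.04] 13.31
False [ 0.51113 -0.20908  0.08938] [ 0.18 -0.32  6.35] 14.04
```

View pics/w4.png

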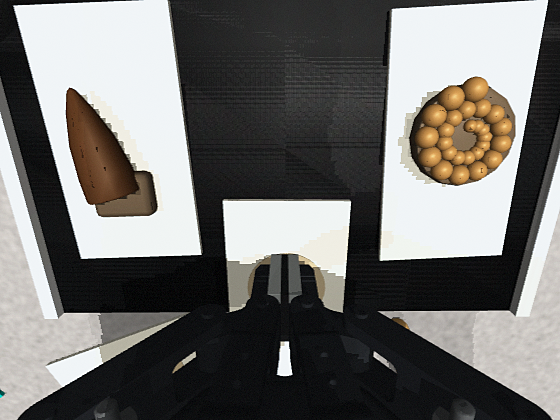

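The plate followed the fingers: its far end is now at row 200, and both fossil plates are undisturbed. I'll lift off, open the gripper and measure.

Run:
```python
from meas import *
p=read_eef_pos()
move_straight((p[0],p[1],.12),feed=.06); movep((0.45,-0.209,.22),rot(0)); ungrasp(); v=cam("wrist"); save(v,"w5"); print(read_time(),read_grip_width())
uvb=(60,0,500,260)
for r in white_plates(v,.0821,(0,0,560,270)): print(np.round(r[:5],2),cv2.boundingRect(r[5]))
```

```text
16.125 0.0853784228749283
[ 560.56 -284.04   85.75   60.6     2.48] (342, 0, 83, 120)
[ 561.24 -135.59   83.69   60.6     1.71] (144, 0, 91, 117)
[ 489.55 -203.73  539.53  225.23   89.95] (0, 0, 560, 270)
```

View pics/w5.png

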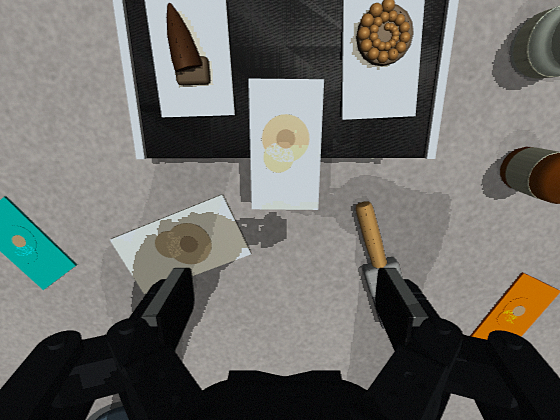

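The target now overhangs, with corners near (249,79), (322,79), (319,209) and (250,209). The dryer edge is at row 158. I'll fit it using height plus brightness.

Run:
```python
from meas import *
f=np.load("pics/w5.npz"); v={k:f[k] for k in f}
g=np.array([(x,y) for y in range(70,220) for x in range(238,335)]); P=pts(v,g); b=v["p"][g[:,1],g[:,0]].max(1)
m=(abs(P[:,2]-.082)<.005)&(b>110); M=np.zeros((420,560),np.uint8); M[g[m,1],g[m,0]]=255
c=max(cv2.findContours(M,0,1)[0],key=cv2.contourArea); Q=onz(v,c[:,0],.0821)
print(cv2.minAreaRect((Q[:,:2]*1000).astype(np.float32)), np.median(P[m,2]))
E=[]
for u in list(range(150,235,5))+list(range(340,425,5)):
    z=pts(v,[(u,y) for y in range(140,175)])[:,2]; d=np.where(z<.07)[0]; E.append((u,140+d[0]-.5))
P=onz(v,E,.079); print("edge",np.median(P[:,0]),P[:,0].std())
```

```text
((493.0362243652344, -208.93417358398438), (60.590946197509766, 110.0478515625), 89.40447998046875) 0.0822317698836284
edge 0.4843020460723443 5.937812707777644e-05
```

The plate is at x = +8.7 mm in the edge frame, so the overhang is 46 mm and step 1 is met. Next: grasp the overhanging end.

Run:
```python
from h import *
R=rot(np.radians(-.6)); x,y=.455,-.2085
movep((x,y,.13),R); move_straight((x,y,.068),feed=.06,max_force=8); print(read_eef_pos(),read_wrist_force())
grab(); print(read_grip_width(),read_wrist_force())
print(move_straight((x,y,.12),feed=.04,max_force=15)); wait(.2); print(read_eef_pos(),read_wrist_force(),read_grip_width(),read_time())
v=cam("wrist"); save(v,"w6")
```

```text
[ 0.45534594 -0.20858322  0.06834163] [0.410841   0.35116235 0.6078023 ]
0.05743642484267201 [0.22699517 0.13023357 1.81881973]
False
[ 0.45493365 -0.20842161  0.11983786] [-0.68137268  0.32817727  0.12347394] 0.05763815792806561 19.7917
```

View pics/w6.png

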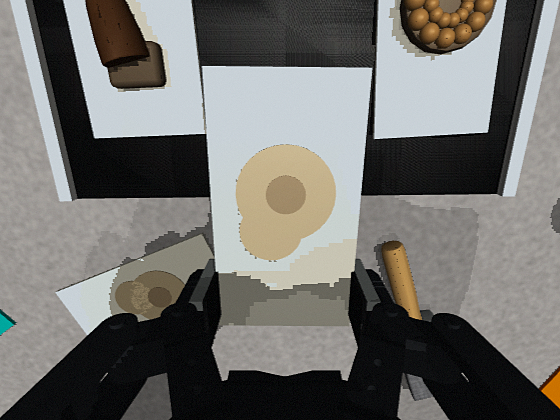

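The plate is held level across the jaws: its far end is at row 67, and the sides run between the pads. I'll fit its pose in the tool frame, then carry it to just in front of the tray.

```bash
cat > held.py <<'E'
from meas import *
def held(v,zt,roi=(195,50,380,262)):
    """plate held: plane fit (height at TCP, tilt) + centre & yaw from far end and long sides, world mm"""
    x0,y0,x1,y1=roi; g=np.array([(x,y) for y in range(y0,y1) for x in range(x0,x1)]); P=pts(v,g); b=v["p"][g[:,1],g[:,0]].max(1)
    m=(abs(P[:,2]-zt)<.008)&(b>90); A=np.c_[P[m,:2]-P[m,:2].mean(0),np.ones(m.sum())]; k=np.linalg.lstsq(A,P[m,2],rcond=None)[0]
    M=np.zeros(v["d"].shape,np.uint8); M[g[m,1],g[m,0]]=255; M=cv2.morphologyEx(M,cv2.MORPH_OPEN,np.ones((5,5)))
    L,Rr,F=[],[],[]
    for r in range(y0+25,y1-5,3):
        c=np.where(M[r])[0]; L.append((c.min()-.5,r)); Rr.append((c.max()+.5,r))
    for c in range(x0+25,x1-25,4): F.append((c,np.where(M[:,c])[0].min()-.5))
    z=P[m,2].mean(); L,Rr,F=[onz(v,np.array(q),z)[:,:2] for q in (L,Rr,F)]
    kl,kr=[np.polyfit(q[:,0],q[:,1],1) for q in (L,Rr)]; yaw=np.arctan((kl[0]+kr[0])/2)
    ux=np.array([np.cos(yaw),np.sin(yaw)]); uy=np.array([-ux[1],ux[0]])
    xe=np.median(F@ux); yc=(np.median(L@uy)+np.median(Rr@uy))/2
    return dict(c=ux*(xe-.055)+uy*yc,yaw=np.degrees(yaw),w=np.median(L@uy)-np.median(Rr@uy),z=z,slope=k[:2],edges=np.degrees(np.arctan([kl[0],kr[0]])))
E
python3 - <<'E'
from held import *
f=np.load("pics/w6.npz"); v={k:f[k] for k in f}
print(held(v,.134))
R=rot(np.radians(-5.1)); x,y=.455,-.2085
move_straight((x,y,.2),feed=.12); movep((.448,.2045,.2),R)
move_straight((.448,.2045,.10),feed=.1); print(read_time(),read_eef_pos())
v=cam("wrist"); save(v,"w7")
E
```

```text
{'c': array([ 0.49262   , -0.20843772]), 'yaw': np.float64(-1.063397903473943), 'w': np.float64(0.059862346544543116), 'z': np.float64(0.1329178643713183), 'slope': array([-0.00171548,  0.00102878]), 'edges': array([-1.23270311, -0.89407413])}
23.3333 [0.44843261 0.2048548  0.10056567]
```

View pics/w7.png

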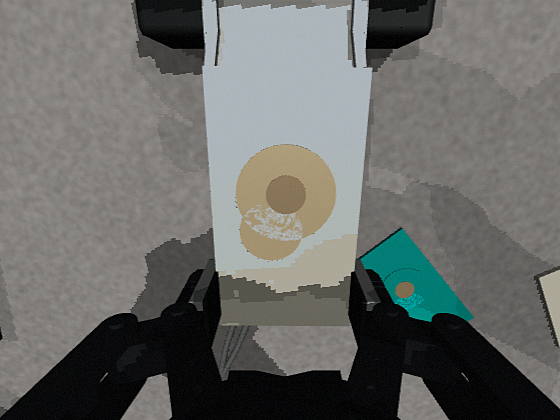

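The plate is in front of the tray: its far end is at row 67, and the tray guides are at columns ~213 and ~355 above it. I'll measure both relative to each other in this same view.

Run:
```python
from held import *
f=np.load("pics/w7.npz"); v={k:f[k] for k in f}
h=held(v,.1138,(195,72,380,262)); print(h)
# far end separately: depth step along columns 240..330
F=[]
for u in range(235,335,4):
    z=pts(v,[(u,y) for y in range(50,85)])[:,2]; F.append((u,50+np.where(z>.1)[0].min()-.5))
ya=np.radians(-5.1); ux=np.array([np.cos(ya),np.sin(ya)]); uy=np.array([-ux[1],ux[0]])
F=onz(v,F,h["z"])[:,:2]; print("far end along x'",np.median(F@ux),"plate yc'",h["c"]@uy,"TCP'",read_eef_pos()[:2]@np.c_[ux,uy])
seat=np.array([.5604,.1950]); print("seat'",seat@ux,seat@uy)
g=np.array([(x,y) for y in range(0,66) for x in range(190,390)]); P=pts(v,g); Q=P[:,:2]@np.c_[ux,uy]
print("floor z",np.median(pts(v,[(x,y) for x in range(250,320) for y in range(15,50)])[:,2]))
m=abs(P[:,2]-.066)<.0025
for x in np.arange(.50,.57,.004):
    s=m&(abs(Q[:,0]-x)<.0015)
    if s.sum()<6: continue
    y=np.sort(Q[s,1]); k=np.argmax(np.diff(y)); print(round(x,4),s.sum(),np.round([y[0],y[k],y[k+1],y[-1]],4),"mid",round((y[k]+y[k+1])/2,4))
```

```text
{'c': array([0.48418302, 0.20200056]), 'yaw': np.float64(-5.633153831561495), 'w': np.float64(0.05986066461067069), 'z': np.float64(0.11373133636991235), 'slope': array([-0.00016928,  0.00133802]), 'edges': array([-5.70421071, -5.56207957])}
far end along x' 0.5209390062885357 plate yc' 0.24424195724110884 TCP' [0.42848943 0.24387651]
seat' 0.5408470251672391 0.24404437171905388
floor z 0.0601925640587722
0.528 158 [0.2049 0.2104 0.2781 0.2839] mid 0.2443
0.532 160 [0.2057 0.211  0.2776 0.2831] mid 0.2443
0.536 159 [0.2061 0.2118 0.2769 0.2825] mid 0.2444
0.54 179 [0.2063 0.2126 0.2761 0.2821] mid 0.2443
0.544 199 [0.2063 0.2126 0.2762 0.2823] mid 0.2444
0.548 205 [0.2065 0.2127 0.2761 0.2825] mid 0.2444
0.552 208 [0.2063 0.2124 0.2761 0.2824] mid 0.2442
```

Lateral alignment agrees within 0.2 mm and the floor is at z≈0.060. I'll correct the yaw by +0.4° and insert up to the hood mouth, then lower to touch the floor and push in under force guard.

```bash
cat > s.py <<'E'
from held import *
ya=np.radians(-5.1); ux=np.array([np.cos(ya),np.sin(ya)]); uy=np.array([-ux[1],ux[0]])
def W(x,y,z): return np.r_[ux*x+uy*y,z]
def st(*a): 
    p=read_eef_pos(); f=np.array(read_wrist_force()); print(*a,np.round([p[:2]@ux,p[:2]@uy,p[2]],4),"F'",np.round([f[:2]@ux,f[:2]@uy,f[2]],2),round(read_time(),2))
E
python3 - <<'E'
from s import *
R=rot(np.radians(-4.7)); Y=.2437
move_straight(W(.4285,Y,.0508),feed=.06,ori=R,max_force=8); wait(.2); st("low")
s=move_straight(W(.4734,Y,.0508),feed=.03,max_force=5); st("in",s)
if not s:
    s=move_straight(W(.4734,Y,.0485),feed=.004,max_force=2); st("down",s)
E
```

```text
low [0.4287 0.2438 0.0512] F' [ 0.09  0.54 -0.26] 24.55
in False [0.4732 0.2437 0.0508] F' [-0.59  0.6  -1.45] 26.2
down True [0.4734 0.2437 0.0488] F' [0.72 1.45 1.44] 26.7
```

Run:
```python
from s import *
F=[]
for i in range(10): wait(.04); F.append(read_wrist_force())
print(np.mean(F,0),np.std(F,0)); st()
v=cam("wrist"); save(v,"w8"); h=held(v,.062,(195,110,380,262)); print(h, read_eef_pos()[2]); print(h["c"]@uy)
```

```text
[0.67295973 0.37873542 2.29526698] [0.46535166 0.32179113 0.43599518]
[0.473  0.2435 0.0485] F' [0.65 0.43 3.04] 27.12
{'c': array([0.51583082, 0.19939767]), 'yaw': np.float64(-6.270093554992514), 'w': np.float64(0.05994034051294253), 'z': np.float64(0.06312226706757625), 'slope': array([ 0.02728426, -0.00747666]), 'edges': array([  0.2602209 , -12.64150524])} 0.048479345260916226
0.24446268766434268
```

Run:
```python
from s import *
def slope(v):
    g=np.array([(x,y) for y in range(100,255) for x in range(225,350)]); P=pts(v,g)
    for lo,hi in((100,150),(150,200),(200,255)):
        m=(g[:,1]>=lo)&(g[:,1]<hi); print(lo,np.round(np.median(P[m]@np.array([[0,0],[0,0],[1,0]]),0)[0],4),np.round(np.median(P[m][:,:2]@ux),4))
f=np.load("pics/w8.npz"); slope({k:f[k] for k in f})
p=read_eef_pos(); move_straight(W(.4734,.2437,.0495),feed=.01); wait(.2)
F=[]
for i in range(6): wait(.04); F.append(read_wrist_force())
print(np.mean(F,0)); st(); v=cam("wrist"); save(v,"w9"); slope(v)
```

```text
100 0.0637 0.5459
150 0.0635 0.5272
200 0.0627 0.5052
[-0.43547831  0.00934958  1.05349467]
[0.4733 0.2435 0.0494] F' [-0.22 -0.13  0.94] 27.9
100 0.0634 0.5461
150 0.0635 0.5273
200 0.063 0.5053
```

View pics/w9.png

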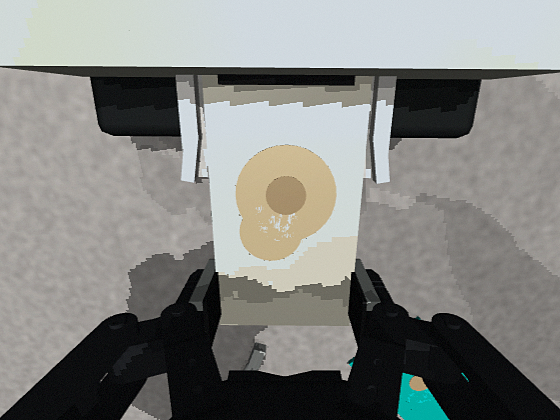

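The plate sits centred between the guides, with its nose under the hood mouth at row ~80, and nearly flat. Now the guarded push.

Run:
```python
from s import *
move_straight(W(.4734,.2437,.0498),feed=.01); wait(.2); st("start")
x=.4734
while x<.511:
    x=min(x+.004,.511)
    s=move_straight(W(x,.2437,.0498),feed=.015,max_force=6); st(s)
    f=np.array(read_wrist_force())
    if s or f[:2]@ux<-6: break
wait(.3); st("held")
```

```text
start [0.4734 0.2437 0.0498] F' [ 0.26 -0.57  0.35] 28.4
False [0.4777 0.2437 0.0498] F' [-0.3  -0.02  0.42] 28.82
False [0.4817 0.2437 0.0498] F' [ 0.64 -0.07  0.25] 29.23
False [0.4851 0.2438 0.0498] F' [-1.95 -0.17  2.75] 29.65
False [0.4901 0.2438 0.05  ] F' [-0.14  0.31  2.37] 30.07
False [0.4937 0.2437 0.0499] F' [-2.49  0.57  2.5 ] 30.48
False [0.4973 0.2437 0.0498] F' [-2.48  0.62  3.88] 30.9
True [0.4976 0.2438 0.0498] F' [-2.18 -0.67  5.13] 31.14
held [0.4974 0.2438 0.0497] F' [ 0.1  -0.75  4.73] 31.44
```

The nose has passed the roller at about seat+34 mm, and the inner end is now near +49. Some vertical load has built up, so I'll release here and finish with closed fingers pushing on the outer end face.

Run:
```python
from s import *
ungrasp(); wait(.1); st("open"); 
move_straight(W(.4974,.2437,.085),feed=.06,max_force=8); st("up")
move_straight(W(.455,.2437,.10),feed=.1); grab()
v=cam("wrist"); save(v,"w10"); st("shut")
move_straight(W(.455,.2437,.0625),feed=.06,max_force=8); wait(.2); st("low")
s=move_straight(W(.505,.2437,.0625),feed=.012,max_force=4.5); st("push",s)
wait(.3); st("hold")
```

```text
open [0.4962 0.2438 0.0492] F' [ 0.51 -0.04 -0.67] 31.93
up [0.4973 0.2435 0.085 ] F' [ 0.64 -0.75 -0.55] 32.67
shut [0.455  0.2437 0.1   ] F' [-0.39 -0.88 -0.45] 34.09
low [0.4553 0.2438 0.0629] F' [-0.49 -0.21 -0.87] 35.07
push True [0.4689 0.2433 0.0619] F' [ 0.24 -0.33  0.11] 36.81
hold [0.4686 0.2431 0.0616] F' [0.06 0.24 0.55] 37.11
```

Run:
```python
from s import *
x=.4690
while x<.4900:
    s=move_straight(W(x,.2437,.0625),feed=.012,max_force=9)
    F=[]
    for i in range(4): wait(.03); F.append(read_wrist_force())
    F=np.mean(F,0); print(round(x,4)); st(s,np.round([F[:2]@ux,F[:2]@uy,F[2]],2))
    if s or F[:2]@ux<-6.5: break
    x+=.0015
```

```text
0.469
False [-0.16 -0.14  0.11] [0.469  0.2437 0.0625] F' [-0.44  0.32  0.72] 37.49
0.4705
False [-4.64 -0.26  2.27] [0.4694 0.2436 0.0623] F' [-4.73  0.05  1.95] 37.9
0.472
False [-7.35 -0.27  4.27] [0.47   0.2437 0.0622] F' [-7.57  0.08  4.48] 38.31
```

Run:
```python
from s import *
for x in (.4730,.4740,.4750):
    s=move_straight(W(x,.2437,.0628),feed=.012,max_force=8)
    F=[];X=[]
    for i in range(8): wait(.03); F.append(read_wrist_force()); X.append(read_eef_pos()[:2]@ux)
    F=np.mean(F,0); print(x,np.mean(X)); st(s,np.round([F[:2]@ux,F[:2]@uy,F[2]],2))
    if s or F[:2]@ux<-12: break
x=np.mean(X)
v=cam("wrist"); save(v,"w11")
for x in (.4725,.4710,.4695,.4680):
    move_straight(W(x,.2437,.0628),feed=.012)
    F=[];X=[]
    for i in range(6): wait(.03); F.append(read_wrist_force()); X.append(read_eef_pos()[:2]@ux)
    F=np.mean(F,0); print(x,np.mean(X)); st(np.round([F[:2]@ux,F[:2]@uy,F[2]],2))
```

```text
0.473 0.47024401847629677
False [-8.84 -0.07  3.65] [0.4702 0.2436 0.0622] F' [-8.92  0.93  3.98] 38.83
0.474 0.47035581535769694
False [-10.43   0.22   4.67] [0.4704 0.2436 0.0622] F' [-9.83  1.34  4.  ] 39.34
0.475 0.4705407720340755
False [-12.12  -0.29   6.15] [0.4705 0.2436 0.0621] F' [-12.25   0.48   6.08] 39.86
0.4725 0.4701497786824775
[-7.92  0.14  1.88] [0.4702 0.2436 0.0622] F' [-7.83  0.5   2.17] 40.47
0.471 0.4697614044115088
[-5.71  0.43 -0.09] [0.4698 0.2435 0.0623] F' [-5.8   0.8  -0.93] 40.94
0.4695 0.46942820656043777
[-3.46  0.09 -0.53] [0.4694 0.2436 0.0627] F' [-3.14  0.53 -0.81] 41.42
0.468 0.468964107390707
[-0.37  0.48 -0.33] [0.4688 0.2438 0.0631] F' [-1.04  0.84  0.22] 41.89
```

The push is elastic at about 0.13 mm/N and returns fully, which matches the stop (0.15 mm/N) and not a jam. I'll retreat and check.

Run:
```python
from s import *
move_straight(W(.455,.2437,.0628),feed=.04); move_straight(W(.455,.2437,.16),feed=.12); wait(.2); st()
v=cam("wrist"); save(v,"w12")
p=v["p"]; g=np.array([(x,y) for y in range(40,300) for x in range(180,390)]); P=pts(v,g); b=p[g[:,1],g[:,0]].max(1); Q=P[:,:2]@np.c_[ux,uy]
q=Q-[.5408,.2443]
m=(abs(P[:,2]-.063)<.006)&(b>80)&(abs(q[:,1])<.0315)&(q[:,0]<.015)&(q[:,0]>-.08)
print("near end x (seat frame)",np.percentile(q[m,0],.5)); 
for x in np.arange(-.055,.012,.011):
    s=m&(abs(q[:,0]-x)<.002); print(round(x,3),np.round([q[s,1].min(),q[s,1].max(),(q[s,1].min()+q[s,1].max())/2],4),round(np.median(P[s,2]),4))
```

```text
[0.4546 0.2435 0.1593] F' [-0.84  0.1   0.61] 43.52
near end x (seat frame) -0.060292783129269625
-0.055 [-0.0297  0.0295 -0.0001] 0.063
-0.044 [-0.0298  0.0299  0.0001] 0.0631
-0.033 [-0.0299  0.0295 -0.0002] 0.0631
-0.022 [-0.03    0.0297 -0.0001] 0.0633
-0.011 [-0.0313  0.0312 -0.0001] 0.0634
0.0 [-0.0314  0.0315  0.    ] 0.0635
0.011 [-0.0315  0.0315 -0.    ] 0.0634
```

View pics/w12.png

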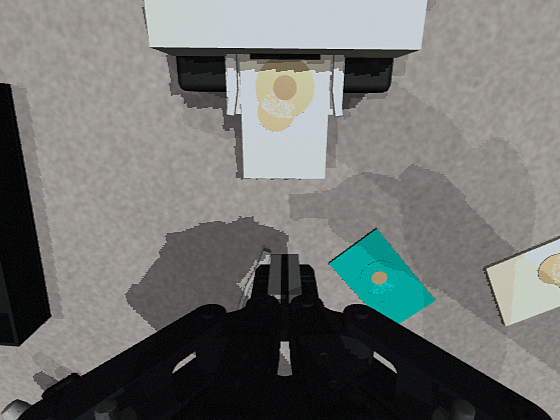

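Run:
```python
from plant import *
sign_off(); print(read_time())
```

```text
the job is handed in; nothing more can be done
the job is handed in; nothing more can be done
```

The thin-section plate is in the scanner, and all my checks indicate it is home against the stop. I handed the job in at about 44 s of the 64 s allowed. `sign_off` gives no verdict, and I could not read the home switch directly.

**What I did:** I pressed on the plate with about 5–7 N and slid it out to a 46 mm overhang. I then gripped it by its long sides, lifted it and laid it on the tray. I pushed it under the roller while still gripping it, released it, and finished by pushing its outer end with closed fingers.

**Last checks:**
- **Stop contact:** a final push of up to 12 N moved the end about 1.5 mm and it sprang back fully. That is about 0.13 mm/N, close to the stop's stated 0.15. This push was above the suggested 4–6 N but below the 25 N limit.
- **Position:** the inner end is at about +49.7 mm in the seat frame. That puts plate_mid at x ≈ −5.3 mm, and the plate stands out about 45 mm. Both are inside the stated ranges, but near their limits.
- **Alignment:** the plate is centred between the guides to about 0.2 mm and flat to within about 0.01 rad. The gripper was clear of everything, about 0.1 m above.
- **Disagreement on the way:** when I first lowered the plate onto the tray, the arm met the floor about 1.2 mm lower than the camera predicted, because the plate had pitched slightly in the grip. It lay flat again after I released it.
- **Fossil plates:** they measured within about 1 mm sideways of where they started after the slide, and I saw no disturbance. I did not measure them again at the end.

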